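# Fit the knurled bayonet collar to the camera housing

## Robot

A 7-joint arm with a two-finger parallel gripper is mounted at the origin on the work surface. World frame = base frame: x ahead of the robot, y to its left, z up, the work surface at z = 0. Lengths are in m, angles in rad, forces in N, time in s.
With the tool pointing down it reaches from about 0.4 to 0.875 m from the base axis. Payload 6.5 kg.
Tool frame: the origin (TCP) lies at the centre of the arm's flange, where the gripper is bolted on; the fingertips stand 166 mm ahead of it and the grasp point (between the pads) lies 147 mm ahead of it; z points along the fingers, y is the line along which they close (so a half turn about z gives the same grasp; the last joint's range is limited). The gripper opens to 88 mm and grips with 3 to 60 N. Pads are 18 mm wide; open, the fingers measure 123 mm over their backs; the gripper's body (75 mm by 187 mm) begins 45 mm behind the grasp point.
Start: joints at [-1.206, 0.536, -0.004, 1.538, 0.003, 1.067, -0.071], TCP at [0.271, 0.591, 0.405] pointing down, gripper open.
Joint ranges: [-2.7, 2.7], [-0.37, 2.16], [-1.27, 1.26], [0.24, 2.4], [-1.31, 4.45], [0.19, 1.91], [-2.76, 2.76]. Speed limits (rad/s): [2.39, 2.39, 3.14, 3.14, 3.14, 3.14, 3.14].

## Interface

Orientations are given as a unit quaternion [w, x, y, z].
In Python, from workcell import arm, grab_frame, ticket, outline_of gives the robot as it stands.
- The arm moves only by the shell command python3 -m pendant 'ROWS' [FORCE]. ROWS is JSON, a list of rows, each a list of 5 numbers: the shift along the tool's x, y, z in units of 40 mm (1.0 is 40 mm), then the turn about the tool's z in units of 5 degrees (1.0 is 5 degrees), then the opening, from 0 (shut) to 1 (fully open). A call has 1 to 10 rows; each row shifts and turns the commanded pose from where the row before left it, along the tool's axes as they then stand; what a row does not reach is not made up. A row lasts 1/8 s, in which the tool goes at most 62.5 mm and 10.7 degrees, less where a joint would pass 70% of its speed; a pose out of reach is approached as far as the arm can. A call is refused whole if a number of a shift passes 1 or a number of a turn 1, either way. A call with a gripper value outside its range is refused whole. The fingers move at their own pace and stop on an object; FORCE is the grip in N (left out, the last holds). Time passes only in rows, so rows that do not move let the fingers close. It gives the time, the measured TCP pose, the force, the opening and the grip force at its end, in the units of the state.
- arm.state(): the state, without advancing time (a new reading comes with each control period).
- grab_frame(name): name is "scene" or "top"; returns a dict with "frame" (400x640x3 uint8, red, green, blue), "fx", "fy", "cx", "cy" (pixels), "dist_coeffs" ([k1, k2, p1, p2, k3] as OpenCV has them; the pictures are not rectified), "rvec" (rotation vector, rad) and "tvec" (3), from world to camera coordinates, as OpenCV has them. Camera axes: x right, y down, z forward; pixel columns grow to the right and rows downward; lengths in m; the calibration is good to about 2 mm. A picture is of the moment at which its call begins. There is no depth.
- ticket.close_job(): hands the job in; it is judged then, once.
Trained networks look in the newest picture that a camera, given by its name, has taken for a name from the list of things; names that differ only in an ending like _2 or _b are one class to them, and where a whole thing is asked for, a point or a joint stands for the part that bears it (a point fixed in the world has none). Each returns a list of dicts, best first, with "confidence" (0 to 1); they miss things now and then, are a little off and sometimes report something else, mostly with a low value. They report only what shows in the picture. A call takes as long as a camera call. They do not tell look-alikes from the thing itself.
- outline_of(camera, label): "region" (400x640 bool, what is visible of it) and "location" ([column, row] in pixels, amid what is visible of it).
The state is a dict: "t": time; "joint_positions": joint angles; "qvel": joint speeds; "joint_efforts": joint torques, N m; "eef_pos": TCP position; "orientation": TCP orientation; "contact_force": force on the tool from outside, world axes, zero at the start; "moment": the same for the moment, N m; "gripper_width": finger opening in m; "grip_force": force on a finger pad.
Only numpy, scipy, OpenCV 4.12 (cv2) and the standard library are available. Lean on these libraries where they do the work, as an engineer would, in place of code of your own. Each camera call takes 0.05 s, during which the arm holds its last target. There are 200 camera calls.

## Task

Pull the top drawer of the small grey cabinet open by its handle, take out the knurled metal collar and, keeping it the same way up, set it over the upright port of the yellow camera housing without disturbing the screwdriver, jar and bottle. Press lightly and turn it until the hidden keyways inside it drop over the port's pins, then push it fully home against its orange spring ring. Finish while still holding it pushed home with the fingers: do not let go.

Things in the scene. Friction and masses are not known exactly. Their poses are not given: they have to be found in the camera images.
- cabinet: Small grey instrument cabinet with two dark drawer fronts, 240 x 240 mm, 124 mm high, fixed to the bench. Origin: centre of its underside; x points from its drawer fronts to its back, z up.
- cabinet_drawer0 (a joint): Top drawer of the cabinet: how far it is pulled out, in m; 0 = shut, 0.165 = its stop; starts nearly shut. It slides along the cabinet's -x with about 1 N of friction and stays where it is left; 0.12 or more uncovers the collar. Inside it is 195 mm deep and 198 mm wide; above the bench, its floor is at 72 mm, side walls' top 102 mm, front panel's top 114 mm.
- cabinet_drawer0_handle (a point): Centre of the top drawer's handle, a level aluminium bar 11 mm thick, 120 mm long (stalks 51 mm either side of the centre), 91 mm above the bench, 33 mm below the cabinet's top; 29 mm free between bar and drawer front. x points into the cabinet (pull along -x), y along the bar, z up. Moves with the drawer.
- collar_mid (a point): Centre of the loose knurled collar, level in the top drawer, hidden until that is opened: aluminium ring with dark ribs, 52 mm across (54 over the ribs), 34 mm high, about 0.15 kg, through bore 36.4 mm. z up along its axis. Inside, open only below, are four keyways 90 degrees apart, 8 mm wide, 22 mm deep; nothing outside or in this frame marks their direction. Keep it this way up.
- collar: The same collar; origin at the centre of its underside, 17 mm below collar_mid.
- housing: Yellow cylindrical camera housing with black bands, 84 mm across, on a round aluminium flange 120 mm across, 10 mm thick, fixed to the bench. Origin: centre of its underside, z up. Its flat shoulder is 70 mm above the bench; from it rises the dark round port, 34 mm across, its top 8 mm tapering to 25 mm, ending 112 mm above the bench.
- home (a point): On the port's axis, 91 mm above the bench: where collar_mid is when the collar is fully home. Four brass pins 90 degrees apart, 4 mm wide, stand 3.5 mm out of the port, tops 90 mm above the bench. On the pins, collar_mid is 16 mm above home; at most a quarter turn either way lines the keyways up (they catch within about 0.1 rad) and the collar can sink to a hard stop at home.
- spring_ring (a joint): Orange spring ring, 52 mm across, round the foot of the port: how far it is pressed down, in m. 0 = free; the collar meets it 4 mm above home; 0.004 when the collar is home. It resists with 4.8 N at 0 and 8 N at 0.004 and lifts the collar again when that is let go.
- screwdriver: Bystander: a screwdriver lying on the bench (origin under its middle, its own x along it). Do not disturb.
- grease: Bystander: a jar with a red cap, 60 mm across and 60 mm high, origin at the centre of its underside. Do not disturb.
- cleaner: Bystander: a bottle with a blue cap, 50 mm across and 140 mm high, origin at the centre of its underside. Do not disturb.
Mind the look-alikes: they are no part of the job. Of the things that look like the housing, take the one that is farthest from the robot's base at the start.

How it is judged:
By the outcome, as a careful person would: the job done as asked, in the order asked, and still so for the second after the job is handed in, while the arm keeps its last pose, push and grip.
It also fails if it takes over 58 s, if anything falls off the work surface, if the arm or the gripper's body presses on something with over 40 N, if the wrist force passes 120 N, or if a joint passes its speed limit or range.

## Working session

There is one attempt and no reset: what is moved stays moved. The work goes in short steps, Python scripts to look and compute and a shell command to move; the robot and the scene stay as the last step left them, time stands still between calls to the robot, and variables do not carry over. Pictures are saved under pics/ and viewed, at most 10 in all, crops included, and the job is handed in when it is done.

```bash
ls; mkdir -p pics
python3 - <<'E'
from workcell import arm, grab_frame, outline_of
import cv2, numpy as np
s=arm.state(); print(s)
for c in ("scene","top"):
    f=grab_frame(c); cv2.imwrite(f"pics/{c}0.png",f["frame"][:,:,::-1])
    R=cv2.Rodrigues(np.array(f["rvec"]))[0]; print(c,f["fx"],f["dist_coeffs"],-R.T@np.array(f["tvec"]).ravel())
    for l in ("cabinet","cabinet_drawer0_handle","housing","spring_ring","screwdriver","grease","cleaner"):
        print(l,[(round(d["confidence"],2),np.round(d["location"]).tolist(),int(d["region"].sum())) for d in outline_of(c,l)])
E
```

```text
pics
{'t': 0.0, 'joint_positions': array([-1.20620753,  0.53717268, -0.00439814,  1.53887755,  0.00260856,
        1.06729904, -0.07120989]), 'qvel': array([ 0.00135272, -0.00189373,  0.00087546,  0.00010354, -0.00135557,
       -0.00029822, -0.00051793]), 'joint_efforts': array([-5.89640422e-04, -5.70980644e+01,  9.91139263e-01, -2.51592529e+01,
       -5.60591952e-02,  1.81533286e-02,  1.80175407e-04]), 'eef_pos': array([0.27131038, 0.59030358, 0.40383327]), 'orientation': array([-1.09910744e-04,  2.13717312e-01,  9.76895155e-01, -8.68702864e-04]), 'contact_force': array([ 0.30240913, -0.34421851, -0.03356366]), 'moment': array([-0.02926593,  0.0312321 ,  0.03098268]), 'grip_force': 0.0, 'gripper_width': 0.0880059736081662}
scene 395.0545001115763 [-0.08787703  0.          0.          0.          0.        ] [0.91880409 0.20841116 0.76933166]
cabinet [(0.89, [366.0, 329.0], 20686), (0.61, [276.0, 200.0], 2116)]
cabinet_drawer0_handle [(0.85, [411.0, 276.0], 1506)]
housing [(0.89, [277.0, 117.0], 1659), (0.86, [329.0, 150.0], 1844), (0.56, [273.0, 198.0], 2164)]
spring_ring [(0.73, [413.0, 278.0], 1426), (0.6, [271.0, 103.0], 55)]
screwdriver [(0.71, [360.0, 194.0], 538)]
grease [(0.74, [221.0, 149.0], 617)]
cleaner [(0.73, [225.0, 257.0], 995), (0.7, [365.0, 330.0], 20970)]
top 395.86856763658966 [-0.0216909  0.         0.         0.         0.       ] [ 0.44837259 -0.09758963  1.07769475]
cabinet []
cabinet_drawer0_handle [(0.87, [222.0, 194.0], 1296), (0.2, [304.0, 254.0], 432)]
housing [(0.7, [427.0, 278.0], 1641), (0.68, [360.0, 276.0], 1627), (0.67, [357.0, 200.0], 1531)]
spring_ring [(0.66, [360.0, 208.0], 1), (0.56, [362.0, 284.0], 36), (0.48, [429.0, 289.0], 49)]
screwdriver [(0.59, [306.0, 255.0], 422)]
grease [(0.83, [436.0, 209.0], 466), (0.47, [360.0, 207.0], 8)]
cleaner [(0.91, [344.0, 128.0], 431)]
```

View pics/scene0.png

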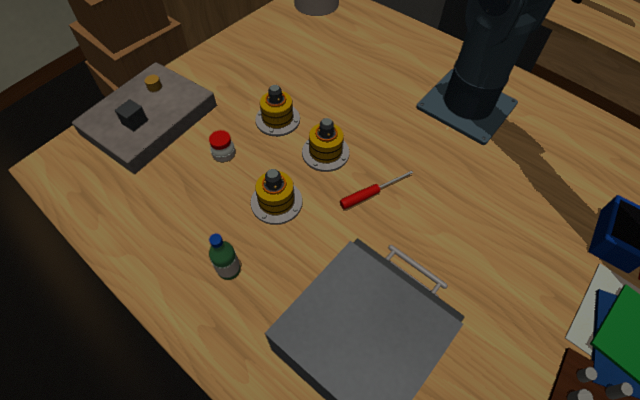

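View pics/top0.png

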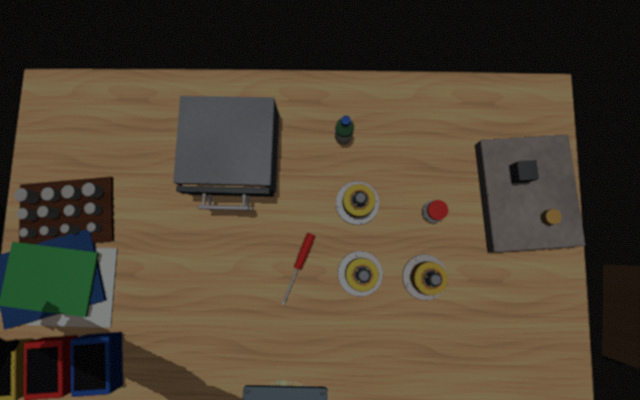

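Housing candidates in the top picture are (357,200), (360,275) and (427,278). In the scene picture they are (273,198), (329,150) and (277,117). Top (357,200) / scene (273,198) looks farthest from the base; I'll check this numerically and with one enlarged crop. The cabinet is at top (228,145), with its handle at (226,203).

```bash
cat > h.py <<'E'
from workcell import arm, grab_frame, outline_of, ticket
import cv2, numpy as np
def cam(f):
    K=np.array([[f["fx"],0,f["cx"]],[0,f["fy"],f["cy"]],[0,0,1]]); return K,np.array(f["dist_coeffs"]),np.array(f["rvec"],float).ravel(),np.array(f["tvec"],float).ravel()
def lift(f,px,z):
    K,D,r,t=cam(f); R=cv2.Rodrigues(r)[0]
    u=cv2.undistortPoints(np.array(px,float).reshape(-1,1,2),K,D).reshape(-1,2)
    d=np.c_[u,np.ones(len(u))]@R; c=-R.T@t
    return c+d*((z-c[2])/d[:,2])[:,None]
def proj(f,P):
    K,D,r,t=cam(f); return cv2.projectPoints(np.array(P,float).reshape(-1,1,3),r,t,K,D)[0].reshape(-1,2)
E
python3 - <<'E'
from h import *
f=grab_frame("top"); g=grab_frame("scene")
for c,F in (("top",f),("scene",g)):
    for d in outline_of(c,"housing"):
        m=d["region"]; p=lift(F,[d["location"]],0.05)[0]; print(c,d["location"],p.round(3),np.hypot(*p[:2]).round(3))
hs=[d for d in outline_of("top","cabinet_drawer0_handle")][0]["region"]
ys,xs=np.nonzero(hs); r=cv2.minAreaRect(np.c_[xs,ys].astype(np.float32)); print(r)
P=lift(f,cv2.boxPoints(r),0.091); print(P.round(4))
# enlarged crops
a=f["frame"][150:240,310:410]; a=cv2.resize(a,(600,540),interpolation=cv2.INTER_CUBIC)
b=f["frame"][175:220,180:280]
cv2.imwrite("pics/c1.png",a[:,:,::-1])
b=cv2.resize(f["frame"][85:220,165:290],None,fx=4,fy=4,interpolation=cv2.INTER_CUBIC); cv2.imwrite("pics/c2.png",b[:,:,::-1])
E
```

```text
top [354.3, 201.4] [ 0.584 -0.171  0.05 ] 0.609
top [360.8, 274.4] [ 0.397 -0.189  0.05 ] 0.439
top [424.4, 277.5] [ 0.392 -0.351  0.05 ] 0.526
top [224.5, 145.7] [0.73  0.178 0.05 ] 0.751
scene [326.9, 150.3] [ 0.424 -0.169  0.05 ] 0.457
scene [277.7, 117.0] [ 0.419 -0.334  0.05 ] 0.536
scene [276.6, 200.2] [ 0.606 -0.162  0.05 ] 0.628
((223.5, 196.5), (25.0, 95.0), 90.0)
[[0.6166 0.2861 0.091 ]
 [0.6202 0.0432 0.091 ]
 [0.5565 0.041  0.091 ]
 [0.5526 0.2818 0.091 ]]
```

View pics/c1.png

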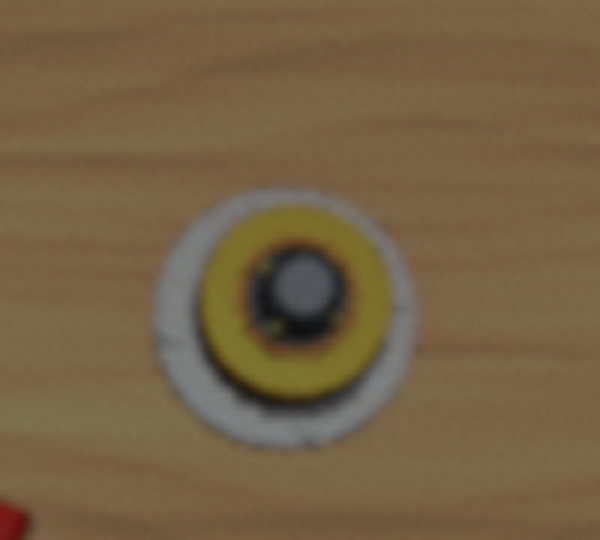

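View pics/c2.png

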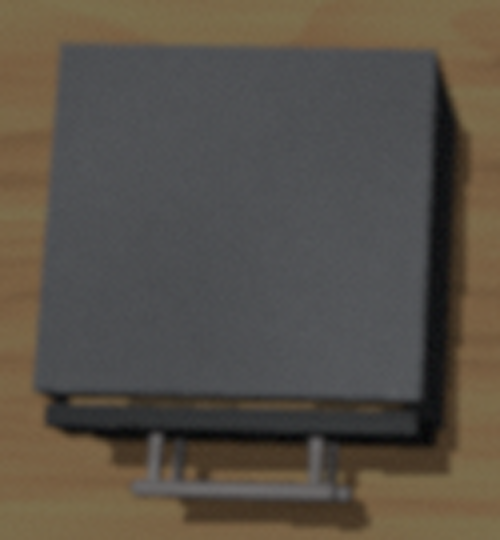

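The crop shows the housing with its port top at about (360.3,197.2), an orange ring and brass pins. It is the farthest of the three (0.61 m, against 0.44 and 0.53), so it's the one. The second crop shows the top drawer's handle bar centred at about (224,207.6), with its stalks at x = 204 and 244.5.

```bash
cat >> h.py <<'E'
def plan(xy,z,yaw=None):
    "rows needed to bring grasp point to xy,z; yaw = world angle of tool y (mod pi)"
    from scipy.spatial.transform import Rotation as Ro
    s=arm.state(); q=s["orientation"]; R=Ro.from_quat([q[1],q[2],q[3],q[0]]).as_matrix()
    gp=s["eef_pos"]+R[:,2]*0.147
    d=R.T@(np.array([xy[0],xy[1],z])-gp)/0.04
    ty=np.arctan2(R[1,1],R[0,1]); print("t",round(s["t"],2),"gp",gp.round(4),"tool-y deg",np.degrees(ty).round(2),"tilt",R[:,2].round(4),"w",round(s["gripper_width"],4),"F",s["contact_force"].round(1),"M",s["moment"].round(2),"j7",s["joint_positions"][6].round(2))
    print("shift units",d.round(3))
    if yaw is not None:
        e=(np.degrees(ty)-yaw+90)%180-90; print("turn units",round(e/5,2))
E
python3 - <<'E'
from h import *
f=grab_frame("top"); g=grab_frame("scene")
c=lambda p:np.array(p)/4.+[165,85]-.375
print("cab corners",lift(f,[c(p) for p in [(62,45),(435,50),(420,402),(37,388)]],.124).round(4))
print("handle",lift(f,[c((236.5,490.5)),c((135,489)),c((332,492))],.091).round(4))
k=lambda p:np.array(p)/6.+[310,150]-.42
for p,z in (((302,284),.112),((295,303),.07),((286,318),.01)): print("hous",lift(f,[k(p)],z).round(4))
# scene: project to check
print("scene proj", proj(g,[[*lift(f,[k((302,284))],.112)[0]],[*lift(f,[c((236.5,490.5))],.091)[0]]]))
b=np.vstack([cv2.resize(g["frame"][160:225,240:310],(560,520),interpolation=2)]) 
b2=cv2.resize(g["frame"][235:300,380:450],(560,520),interpolation=2)
cv2.imwrite("pics/c3.png",cv2.resize(np.hstack([b,b2]),(800,372))[:,:,::-1])
P=lift(f,[c((236.5,490.5))],.091)[0]; plan(P[:2],.2,0)
E
```

```text
cab corners [[0.8386 0.2784 0.124 ]
 [0.8374 0.0402 0.124 ]
 [0.6116 0.0417 0.124 ]
 [0.6169 0.279  0.124 ]]
handle [[0.559  0.1606 0.091 ]
 [0.5589 0.2251 0.091 ]
 [0.559  0.1001 0.091 ]]
hous [[ 0.5875 -0.1802  0.112 ]]
hous [[ 0.5853 -0.1808  0.07  ]]
hous [[ 0.5866 -0.1817  0.01  ]]
scene proj [[274.07798817 173.3740187 ]
 [417.66246601 264.83207119]]
t 1.15 gp [0.2714 0.5906 0.2577] tool-y deg 65.32 tilt [ 0. -0. -1.] w 0.0881 F [-0.1 -0.8 -0.4] M [-0.    0.   -0.01] j7 -0.07
shift units [-11.021  -6.768   1.444]
turn units 13.06
```

View pics/c3.png

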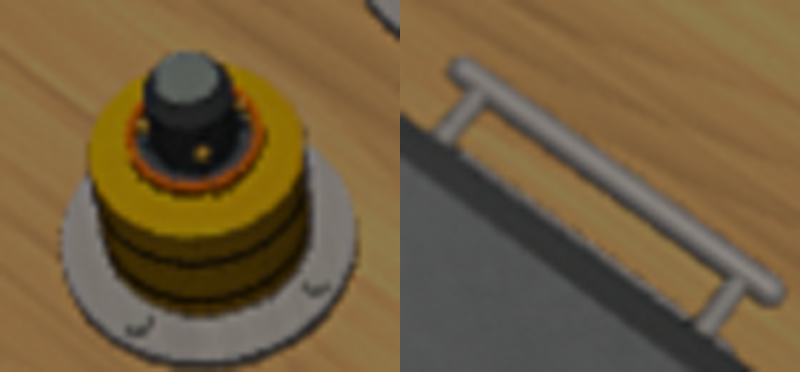

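The scene crop puts the port top at (272.4,173.5) and the handle centre at (417.8,266.5). Both are within about 2 px of the top-camera prediction, so I'll move now.

```bash
python3 -m pendant '[[-1,-0.6,0,0,0.27],[-1,-0.6,0,0,0.27],[-1,-0.6,0,0,0.27],[-1,-0.6,0,0,0.27],[-1,-0.6,0,0,0.27],[-1,-0.6,0,0,0.27],[-1,-0.6,0,0,0.27],[-1,-0.6,0,0,0.27],[-1,-0.6,0,0,0.27],[-1,-0.6,0,0,0.27]]'
python3 -m pendant '[[-1,-0.8,0,0,0.27],[0,0,0,1,0.27],[0,0,0,1,0.27],[0,0,0,1,0.27],[0,0,0,1,0.27],[0,0,0,1,0.27],[0,0,0,1,0.27],[0,0,0,1,0.27]]'
python3 -m pendant '[[0,0,0,1,0.27],[0,0,0,1,0.27],[0,0,0,1,0.27],[0,0,0,1,0.27],[0,0,0,1,0.27],[0,0,0,1,0.27],[0,0,0.5,0,0.27],[0,0,0,0,0.27]]'
python3 - <<'E'
from h import *
f=grab_frame("top"); g=grab_frame("scene")
print("scene port",lift(g,[(272.4-.4,173.5-.4)],.112).round(4),"handle",lift(g,[(417.4,266.1)],.091).round(4))
plan((0.559,.1606),.13,0)
b2=g["frame"][180:330,330:530];cv2.imwrite("pics/c4.png",cv2.resize(b2,(800,600),interpolation=2)[:,:,::-1])
E
```

```text
t: 2.4
eef_pos: [0.5354, 0.2042, 0.4049]
orientation: [0.0, 0.214, 0.977, 0.0]
contact_force: [0.5, 0.8, -0.9]
gripper_width: 0.0241
grip_force: 0.0
t: 3.4
eef_pos: [0.5576, 0.1598, 0.4048]
orientation: [0.0, 0.499, 0.867, 0.0]
contact_force: [0.3, 0.6, -1.2]
gripper_width: 0.0241
grip_force: 0.0
t: 4.4
eef_pos: [0.5571, 0.1598, 0.3837]
orientation: [-0.001, 0.705, 0.709, -0.001]
contact_force: [-0.2, -0.5, 0.7]
gripper_width: 0.0239
grip_force: 0.0
scene port [[ 0.5898 -0.184   0.112 ]] handle [[0.5615 0.1616 0.091 ]]
t 4.5 gp [0.5578 0.1597 0.2381] tool-y deg 0.32 tilt [ 1.e-04 -0.e+00 -1.e+00] w 0.0236 F [-0.3  0.1  0.6] M [-0.06  0.05  0.01] j7 -0.18
shift units [0.021 0.03  2.702]
turn units 0.06
```

View pics/c4.png

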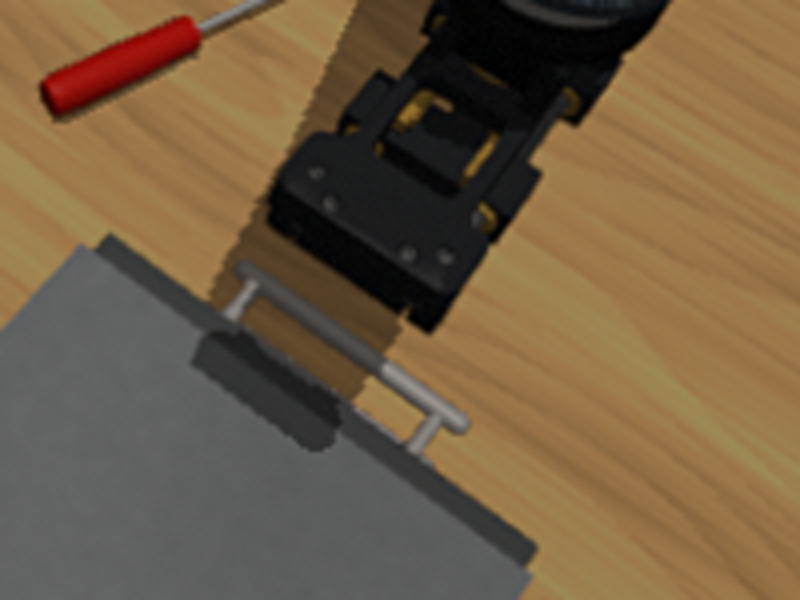

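The picture shows the gripper above the handle with its fingers straddling the bar direction. I'll descend carefully.

```bash
python3 -m pendant '[[0,0.06,0.5,0,0.27],[0,0,0.7,0,0.27],[0,0,0.7,0,0.27],[0,0,0.6,0,0.27],[0,0,0.4,0,0.27],[0,0,0.2,0,0.27],[0,0,0,0,0.27]]'
```

```text
t: 5.38
eef_pos: [0.5602, 0.1597, 0.2608]
orientation: [0.0, 0.705, 0.709, 0.0]
contact_force: [-0.2, -0.1, 0.5]
gripper_width: 0.0235
grip_force: 0.0
```

```bash
python3 -m pendant '[[0,0,0.25,0,0.27],[0,0,0.22,0,0.27],[0,0,0,0,0.27]]'; python3 -m pendant '[[0,0,0,0,0],[0,0,0,0,0],[0,0,0,0,0],[0,0,0,0,0]]' 20
```

```text
t: 5.75
eef_pos: [0.5597, 0.1597, 0.2412]
orientation: [-0.0, 0.705, 0.709, -0.001]
contact_force: [0.3, 0.2, 0.8]
gripper_width: 0.0237
grip_force: 0.0
t: 6.25
eef_pos: [0.5603, 0.1597, 0.2422]
orientation: [0.0, 0.705, 0.709, 0.0]
contact_force: [1.1, 0.4, 0.6]
gripper_width: 0.0101
grip_force: 20.0
```

```bash
python3 -m pendant '[[0,-0.2,0,0,0],[0,-0.4,0,0,0],[0,-0.5,0,0,0],[0,-0.5,0,0,0],[0,-0.5,0,0,0],[0,-0.5,0,0,0],[0,-0.5,0,0,0],[0,-0.3,0,0,0],[0,-0.1,0,0,0],[0,0,0,0,0]]'; python3 -m pendant '[[0,0,0,0,0.27],[0,0,0,0,0.27],[0,0,-0.4,0,0.27],[0,0,-1,0,0.27],[0,0,-1,0,0.3],[0,0,-1,0,0.7],[-1,0,0,0,0.7],[-1,0,0,0,0.7],[-1,0,0,0,0.7],[-1,0,0,0,0.7]]'
python3 - <<'E'
from h import *
plan((.5,.15),.2,0)
f=grab_frame("top"); g=grab_frame("scene")
for c,F in (("top",f),("scene",g)):
  for d in outline_of(c,"collar"): print(c,d["confidence"],d["location"],d["region"].sum(),lift(F,[d["location"]],.1).round(3))
a=cv2.resize(f["frame"][140:280,170:300],(520,560),interpolation=2)
cv2.imwrite("pics/d1.png",a[:,:,::-1])
E
```

```text
t: 7.5
eef_pos: [0.4189, 0.1607, 0.2421]
orientation: [-0.001, 0.704, 0.71, 0.0]
contact_force: [-1.6, 6.7, -1.3]
gripper_width: 0.0105
grip_force: 20.0
t: 8.75
eef_pos: [0.4206, -0.0027, 0.3789]
orientation: [0.0, 0.705, 0.709, 0.001]
contact_force: [-0.3, 0.6, -0.3]
gripper_width: 0.0617
grip_force: 0.0
t 8.75 gp [ 0.4207 -0.0026  0.2319] tool-y deg 0.29 tilt [ 9.e-04  6.e-04 -1.e+00] w 0.0617 F [-0.3  0.6 -0.3] M [-0.05  0.03  0.04] j7 0.05
shift units [3.805 2.001 0.801]
turn units 0.06
top 0.65 [220.6, 220.2] 232 [[0.525 0.164 0.1  ]]
scene 0.74 [419.7, 254.3] 695 [[0.543 0.152 0.1  ]]
```

View pics/d1.png

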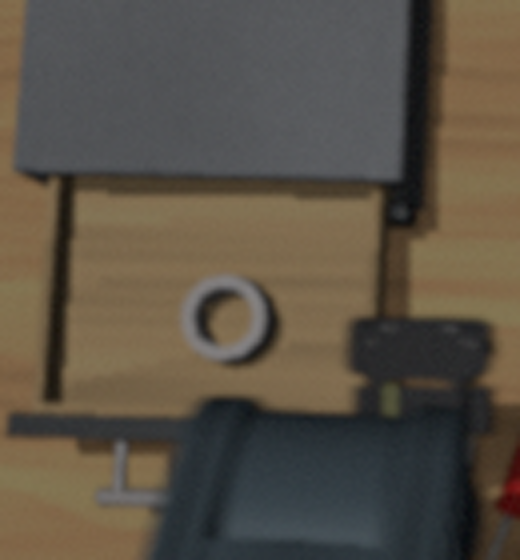

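The picture shows the drawer open, with the collar's top ring centred at about (226.4,219.4) px. It is clear of the walls, so I'll grasp it with the fingers along world y.

```bash
python3 -m pendant '[[0,0,0,1,0.85],[0,0,0,1,0.85],[0,0,0,1,0.85],[0,0,0,1,0.85],[0,0,0,1,0.85],[0,0,0,1,0.85],[0,0,0,1,0.85],[0,0,0,1,0.85],[0,0,0,1,0.85]]'; python3 -m pendant '[[0,0,0,1,0.85],[0,0,0,1,0.85],[0,0,0,1,0.85],[0,0,0,1,0.85],[0,0,0,1,0.85],[0,0,0,1,0.85],[0,0,0,1,0.85],[0,0,0,1,0.85],[0,0,0,1,0.85],[0,0,0,0,0.85]]'
python3 - <<'E'
from h import *
g=grab_frame("scene"); f=grab_frame("top")
print("top",lift(f,[(226.4,219.4)],.106).round(4))
# refine scene: fit the collar projected silhouette to region
d=outline_of("scene","collar")[0]; m=d["region"]; print(d["confidence"],m.sum(),d["location"])
from scipy.optimize import minimize
a=np.linspace(0,2*np.pi,60); c=np.c_[np.cos(a),np.sin(a)]*.0265
def cost(p):
    P=np.vstack([np.c_[c+p,np.full(60,z)] for z in (.072,.106)]); h=cv2.convexHull(proj(g,P).astype(np.float32))
    n=np.zeros(m.shape,np.uint8); cv2.fillConvexPoly(n,np.round(h*16).astype(np.int32),1,cv2.LINE_8,4); return -(n.astype(bool)&m).sum()/(n.astype(bool)|m).sum()
r=minimize(cost,[.525,.155],method="Nelder-Mead",options=dict(initial_simplex=[[.525,.155],[.535,.155],[.525,.165]])); print("scene fit",r.x.round(4),r.fun)
plan((.526,.156),.16,-90)
E
```

```text
t: 10.07
eef_pos: [0.4209, 0.0003, 0.3782]
orientation: [-0.0, 0.923, 0.385, 0.0]
contact_force: [0.4, 0.2, -0.5]
gripper_width: 0.0751
grip_force: 0.0
t: 11.32
eef_pos: [0.4209, 0.0001, 0.3781]
orientation: [-0.0, 1.0, 0.004, -0.0]
contact_force: [-0.0, 0.0, 0.7]
gripper_width: 0.0751
grip_force: 0.0
top [[0.5272 0.1485 0.106 ]]
0.93 671 [423.2, 245.2]
scene fit [0.5317 0.1494] -0.8223039215686274
t 11.47 gp [ 4.21e-01 -4.00e-04  2.31e-01] tool-y deg -89.53 tilt [ 1.e-04  3.e-04 -1.e+00] w 0.0752 F [-0.6  1.1  0.2] M [ 0.05  0.11 -0.01] j7 -1.42
shift units [ 2.657 -3.888  1.778]
turn units 0.09
```

```bash
python3 -m pendant '[[0.7,-0.9,0,0,0.85],[0.7,-0.9,0,0,0.85],[0.7,-0.9,0,0,0.85],[0.6,-1,0,0,0.85],[0,0,0.6,0,0.85],[0,0,0.6,0,0.85],[0,0,0.4,0,0.85],[0,0,0,0,0.85]]'
python3 - <<'E'
from h import *
plan((.5285,.149),.097,-90)
g=grab_frame("scene")
b=g["frame"][190:320,350:520];cv2.imwrite("pics/d2.png",cv2.resize(b,(784,600),interpolation=2)[:,:,::-1])
E
```

```text
t: 12.48
eef_pos: [0.5277, 0.1475, 0.3131]
orientation: [0.0, 1.0, 0.003, -0.001]
contact_force: [-0.2, -0.2, 0.6]
gripper_width: 0.0753
grip_force: 0.0
t 12.47 gp [0.5275 0.1474 0.1661] tool-y deg -89.67 tilt [-1.9e-03 -7.0e-04 -1.0e+00] w 0.0753 F [-0.2 -0.2  0.6] M [-0.03  0.13 -0.03] j7 -1.51
shift units [ 0.03  -0.042  1.727]
turn units 0.07
```

View pics/d2.png

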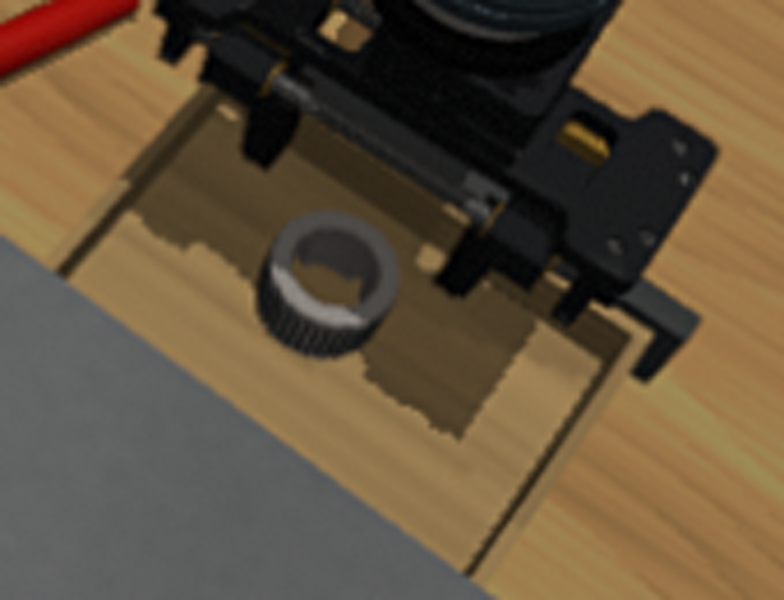

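The collar is below, between the fingers, with its top ring at about (422,246.6) px in the scene view.

```bash
python3 - <<'E'
from h import *
g=grab_frame("scene"); print(lift(g,[(422.2,246.6)],.106).round(4))
E
python3 -m pendant '[[0.03,-0.04,0.5,0,0.85],[0,0,0.5,0,0.85],[0,0,0.4,0,0.85],[0,0,0.25,0,0.85],[0,0,0.07,0,0.85],[0,0,0,0,0.85]]'
```

```text
[[0.5295 0.1479 0.106 ]]
t: 13.32
eef_pos: [0.5295, 0.1491, 0.2452]
orientation: [0.0, 1.0, 0.003, 0.0]
contact_force: [-0.5, 0.1, 0.7]
gripper_width: 0.0748
grip_force: 0.0
```

```bash
python3 -m pendant '[[0,0,0.03,0,0],[0,0,0,0,0],[0,0,0,0,0],[0,0,0,0,0]]' 30; python3 -m pendant '[[0,0,-0.3,0,0],[0,0,-0.6,0,0],[0,0,-0.8,0,0],[0,0,-0.8,0,0],[0,0,-0.5,0,0],[0,0,0,0,0]]'
```

```text
t: 13.82
eef_pos: [0.5294, 0.1492, 0.2442]
orientation: [-0.0, 1.0, 0.003, 0.0]
contact_force: [-1.0, -0.2, 2.2]
gripper_width: 0.0516
grip_force: 30.0
t: 14.58
eef_pos: [0.5297, 0.1491, 0.3655]
orientation: [-0.001, 1.0, 0.003, 0.001]
contact_force: [-0.5, -0.0, -2.3]
gripper_width: 0.0515
grip_force: 30.0
```

```bash
python3 -m pendant '[[0.14,0.5,0,0,0],[0.14,0.9,0,0,0],[0.14,1,0,0,0],[0.14,1,0,0,0],[0.14,1,0,0,0],[0.14,1,0,0,0],[0.14,1,0,0,0],[0.14,0.9,0,0,0],[0.14,0.6,0,0,0],[0.18,0.4,0,0,0]]'; python3 -m pendant '[[0,0,0.4,0,0],[0,0,0.5,0,0],[0,0,0,0,0]]'
python3 - <<'E'
from h import *
plan((.588,-.182),.13,-90)
g=grab_frame("scene"); f=grab_frame("top")
b=g["frame"][120:230,210:350];b=cv2.resize(b,(763,600),interpolation=2);cv2.imwrite("pics/e1.png",b[:,:,::-1])
E
```

```text
t: 15.82
eef_pos: [0.5884, -0.1837, 0.3629]
orientation: [-0.0, 1.0, 0.002, -0.001]
contact_force: [-0.1, 0.9, -1.4]
gripper_width: 0.0515
grip_force: 30.0
t: 16.2
eef_pos: [0.5879, -0.1806, 0.3251]
orientation: [-0.001, 1.0, 0.004, -0.002]
contact_force: [0.2, 0.7, -0.8]
gripper_width: 0.0519
grip_force: 30.0
t 16.2 gp [ 0.5872 -0.1803  0.1781] tool-y deg -89.58 tilt [-0.0049  0.0019 -1.    ] w 0.0519 F [ 0.2  0.7 -0.8] M [-0.01  0.19  0.01] j7 -0.94
shift units [0.025 0.044 1.203]
turn units 0.08
```

View pics/e1.png

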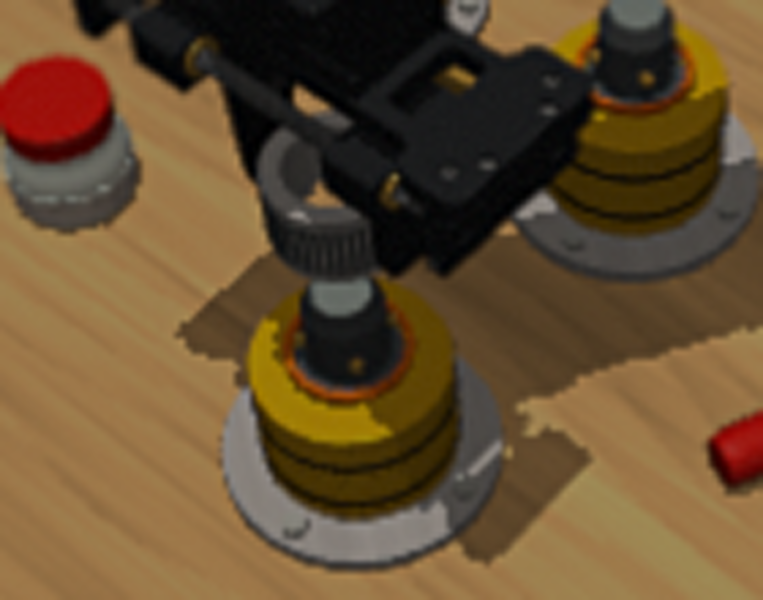

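The crop shows the collar held level just above the port, with the spring ring centred near crop (351,346). I'll compare the collar and port axes in this same view.

Run:
```python
from h import *
from scipy.optimize import fsolve, least_squares
g=grab_frame("scene"); k=lambda u,v:(210+(u+.5)/5.45-.5,120+(v+.5)/5.4545-.5)
a=np.linspace(0,2*np.pi,721); C=lambda p,r,z:proj(g,np.c_[p[0]+r*np.cos(a),p[1]+r*np.sin(a),np.full(721,z)])
def ring(r,z,L,Rt,B=None):
    def e(p):
        q=C(p,r,z); o=[q[:,0].min()-k(L,0)[0],q[:,0].max()-k(Rt,0)[0]]
        if B: o.append(q[:,1].max()-k(0,B)[1])
        return o
    s=least_squares(e,[.588,-.182],diff_step=1e-4); return s.x.round(4),s.fun.round(2)
print("flange",ring(.06,.01,222,503),ring(.06,.005,222,503,567))
print("spring",ring(.026,.078,287,414,400))
print("shoulder",ring(.042,.07,248,457,444))
s=arm.state(); zb=s["eef_pos"][2]-.1722
def e(p): return [min(C(p,.0265,zb)[:,0].min(),C(p,.0265,zb+.034)[:,0].min())-k(258,0)[0],C(p,.0265,zb)[:,1].max()-k(0,278)[1]]
r=least_squares(e,[.588,-.182],diff_step=1e-4); print("collar",r.x.round(4),r.fun.round(2),"zb",zb); plan((.588,-.182),.13,-90)
```

```text
flange (array([ 0.5798, -0.1925]), array([-0., -0.])) (array([ 0.5895, -0.184 ]), array([-0.08,  0.08, -0.01]))
spring (array([ 0.5897, -0.1825]), array([-0.36,  0.36, -0.01]))
shoulder (array([ 0.5891, -0.1828]), array([-0.08,  0.08, -0.  ]))
collar [ 0.5878 -0.1802] [ 0. -0.] zb 0.1558234410698808
t 16.35 gp [ 0.5889 -0.182   0.181 ] tool-y deg -89.64 tilt [ 1.e-04  0.e+00 -1.e+00] w 0.0517 F [ 0.1 -1.2 -1.7] M [ 0.01  0.15 -0.01] j7 -0.94
shift units [-0.023 -0.     1.276]
turn units 0.07
```

```bash
python3 -m pendant '[[0,0.01,0.4,0,0],[0,0,0.4,0,0],[0,0,0.25,0,0],[0,0,0.12,0,0],[0,0,0,0,0],[0,0,0,0,0]]'; python3 -m pendant '[[0,0,0.07,0,0],[0,0,0.07,0,0],[0,0,0.05,0,0],[0,0,0,0,0]]'
```

```text
t: 17.1
eef_pos: [0.589, -0.1831, 0.2816]
orientation: [0.0, 1.0, 0.003, 0.0]
contact_force: [-0.4, 0.5, -1.9]
gripper_width: 0.0515
grip_force: 30.0
t: 17.6
eef_pos: [0.5887, -0.1829, 0.2733]
orientation: [-0.0, 1.0, 0.003, -0.0]
contact_force: [-0.2, -0.0, -0.8]
gripper_width: 0.0517
grip_force: 30.0
```

```bash
python3 -m pendant '[[0,0,0.1,0,0],[0,0,0.07,0,0],[0,0,0.05,0,0],[0,0,0,0,0],[0,0,0,0,0]]'; python3 -m pendant '[[0,0,0.05,0,0],[0,0,0.05,0,0],[0,0,0,0,0],[0,0,0,0,0]]'
```

```text
t: 18.23
eef_pos: [0.5888, -0.183, 0.2648]
orientation: [0.0, 1.0, 0.003, 0.0]
contact_force: [-0.1, -0.4, -2.3]
gripper_width: 0.0516
grip_force: 30.0
t: 18.73
eef_pos: [0.589, -0.1831, 0.2617]
orientation: [-0.0, 1.0, 0.003, 0.0]
contact_force: [-2.5, 1.6, 5.6]
gripper_width: 0.0518
grip_force: 30.0
```

```bash
python3 -m pendant '[[0,0,0.02,-0.5,0],[0,0,0,-0.5,0],[0,0,0,-0.5,0],[0,0,0,-0.5,0],[0,0,0,-0.5,0],[0,0,0,-0.5,0]]'; python3 -c "
from h import *; plan((.589,-.183),.1147,-90)"
```

```text
t: 19.48
eef_pos: [0.5892, -0.1834, 0.2619]
orientation: [-0.0, 0.991, 0.134, 0.001]
contact_force: [-3.7, 2.4, 14.0]
gripper_width: 0.0512
grip_force: 30.0
t 19.48 gp [ 0.5895 -0.1833  0.1149] tool-y deg -74.65 tilt [ 2.1e-03  4.0e-04 -1.0e+00] w 0.0512 F [-3.7  2.4 14. ] M [ 0.42  0.98 -0.2 ] j7 -0.68
shift units [-0.011 -0.011  0.004]
turn units 3.07
```

```bash
python3 -m pendant '[[-0.01,-0.012,-0.01,-0.5,0],[0,0,0,-0.5,0],[0,0,0,-0.5,0],[0,0,0,-0.5,0],[0,0,0,-0.5,0],[0,0,0,-0.5,0]]'; python3 -c "
from h import *; plan((.589,-.183),.1147,-90)"
```

```text
t: 20.23
eef_pos: [0.589, -0.1831, 0.262]
orientation: [0.001, 0.965, 0.262, 0.001]
contact_force: [-1.1, 0.5, 8.7]
gripper_width: 0.0511
grip_force: 30.0
t 20.23 gp [ 0.5894 -0.1832  0.115 ] tool-y deg -59.64 tilt [ 2.8e-03 -5.0e-04 -1.0e+00] w 0.0511 F [-1.1  0.5  8.7] M [ 0.09  0.5  -0.17] j7 -0.47
shift units [-0.006 -0.01   0.007]
turn units 6.07
```

```bash
python3 -m pendant '[[0,0,0,-0.5,0],[0,0,0,-0.5,0],[0,0,0,-0.5,0],[0,0,0,-0.5,0],[0,0,0,-0.5,0],[0,0,0,-0.5,0]]'; python3 -c "
from h import *; plan((.589,-.183),.1147,-90)"
```

```text
t: 20.98
eef_pos: [0.589, -0.1832, 0.262]
orientation: [0.001, 0.923, 0.386, 0.001]
contact_force: [-1.7, -0.1, 9.0]
gripper_width: 0.0518
grip_force: 30.0
t 20.98 gp [ 0.5894 -0.1833  0.115 ] tool-y deg -44.65 tilt [ 2.9e-03 -7.0e-04 -1.0e+00] w 0.0518 F [-1.7 -0.1  9. ] M [ 0.05  0.47 -0.15] j7 -0.26
shift units [-0.002 -0.013  0.007]
turn units 9.07
```

```bash
python3 -m pendant '[[0,0,0,-0.5,0],[0,0,0,-0.5,0],[0,0,0,-0.5,0],[0,0,0,-0.5,0],[0,0,0,-0.5,0],[0,0,0,-0.5,0]]'; python3 -c "
from h import *; plan((.589,-.183),.1147,-90)"
```

```text
t: 21.72
eef_pos: [0.589, -0.1832, 0.262]
orientation: [0.001, 0.864, 0.503, 0.001]
contact_force: [-0.9, 0.7, 9.0]
gripper_width: 0.0513
grip_force: 30.0
t 21.73 gp [ 0.5895 -0.1833  0.115 ] tool-y deg -29.65 tilt [ 3.e-03 -8.e-04 -1.e+00] w 0.0513 F [-0.9  0.7  9. ] M [ 0.05  0.41 -0.16] j7 -0.05
shift units [ 0.002 -0.014  0.007]
turn units 12.07
```

```bash
python3 -m pendant '[[0,0,0,-0.5,0],[0,0,0,-0.5,0],[0,0,0,-0.5,0],[0,0,0,-0.5,0],[0,0,0,-0.5,0],[0,0,0,-0.5,0]]'; python3 -c "
from h import *; plan((.589,-.183),.1147,-90)"
```

```text
t: 22.48
eef_pos: [0.5888, -0.1832, 0.2617]
orientation: [0.001, 0.791, 0.611, 0.001]
contact_force: [-1.2, 0.1, 6.4]
gripper_width: 0.0516
grip_force: 30.0
t 22.48 gp [ 0.5892 -0.1833  0.1147] tool-y deg -14.65 tilt [ 2.4e-03 -7.0e-04 -1.0e+00] w 0.0516 F [-1.2  0.1  6.4] M [-0.12  0.39 -0.12] j7 0.17
shift units [ 0.005 -0.006 -0.   ]
turn units 15.07
```

```bash
python3 -m pendant '[[0,0,0.02,-0.3,0],[0,0,0.01,-0.3,0],[0,0,0,-0.3,0]]'; python3 -c "
from h import *; plan((.589,-.183),.1147,-90)"
```

```text
t: 22.85
eef_pos: [0.5887, -0.1832, 0.2595]
orientation: [0.001, 0.767, 0.642, 0.0]
contact_force: [1.6, -1.9, -0.1]
gripper_width: 0.0514
grip_force: 30.0
t 22.85 gp [ 0.589  -0.1834  0.1125] tool-y deg -10.13 tilt [ 0.002  -0.0013 -1.    ] w 0.0514 F [ 1.6 -1.9 -0.1] M [-0.39 -0.33 -0.  ] j7 0.23
shift units [ 0.01  -0.001 -0.054]
turn units 15.97
```

```bash
python3 -m pendant '[[0,0,0.05,0,0],[0,0,0.05,0,0],[0,0,0,0,0],[0,0,0,0,0]]'; python3 -c "
from h import *; plan((.589,-.183),.1147,-90)"
```

```text
t: 23.35
eef_pos: [0.5887, -0.1832, 0.2552]
orientation: [0.001, 0.767, 0.641, 0.0]
contact_force: [4.8, -4.3, -1.1]
gripper_width: 0.0519
grip_force: 30.0
t 23.35 gp [ 0.5889 -0.1834  0.1082] tool-y deg -10.21 tilt [ 0.0015 -0.0014 -1.    ] w 0.0519 F [ 4.8 -4.3 -1.1] M [-1.01 -0.76  0.14] j7 0.23
shift units [ 0.01   0.001 -0.163]
turn units 15.96
```

```bash
python3 -m pendant '[[-0.01,0.017,0.05,0,0],[0,0,0.05,0,0],[0,0,0.04,0,0],[0,0,0,0,0]]'; python3 -c "
from h import *; plan((.589,-.183),.0992,-90)"
```

```text
t: 23.85
eef_pos: [0.5889, -0.1835, 0.2497]
orientation: [0.0, 0.767, 0.641, -0.0]
contact_force: [1.4, -4.9, 3.9]
gripper_width: 0.0512
grip_force: 30.0
t 23.85 gp [ 0.589  -0.1835  0.1027] tool-y deg -10.2 tilt [ 4.e-04 -5.e-04 -1.e+00] w 0.0512 F [ 1.4 -4.9  3.9] M [-0.91 -0.31  0.07] j7 0.23
shift units [ 0.013 -0.001  0.087]
turn units 15.96
```

```bash
python3 -m pendant '[[-0.012,0,0.05,0,0],[0,0,0.05,0,0],[0,0,0.02,0,0],[0,0,0,0,0],[0,0,0,0,0]]' 45; python3 -c "
from h import *; plan((.589,-.183),.0992,-90)"
```

```text
t: 24.48
eef_pos: [0.5889, -0.1836, 0.2461]
orientation: [0.0, 0.767, 0.642, 0.0]
contact_force: [-2.1, -2.0, 14.8]
gripper_width: 0.0514
grip_force: 45.0
t 24.48 gp [ 0.589  -0.1835  0.0991] tool-y deg -10.19 tilt [ 6.e-04  4.e-04 -1.e+00] w 0.0514 F [-2.1 -2.  14.8] M [-0.47  0.62  0.08] j7 0.23
shift units [ 0.013 -0.002 -0.002]
turn units 15.96
```

```bash
python3 -m pendant '[[0,0,0.02,0,0],[0,0,0,0,0],[0,0,0,0,0]]'
python3 - <<'E'
from h import *
plan((.589,-.183),.0992,-90)
g=grab_frame("scene")
b=g["frame"][120:230,210:350];cv2.imwrite("pics/e2.png",cv2.resize(b,(763,600),interpolation=2)[:,:,::-1])
E
```

```text
t: 24.85
eef_pos: [0.5889, -0.1836, 0.2461]
orientation: [-0.0, 0.767, 0.642, 0.0]
contact_force: [-3.5, -2.2, 21.2]
gripper_width: 0.0513
grip_force: 45.0
t 24.85 gp [ 0.589  -0.1835  0.0991] tool-y deg -10.19 tilt [ 7.e-04  6.e-04 -1.e+00] w 0.0513 F [-3.5 -2.2 21.2] M [-0.27  1.11  0.12] j7 0.23
shift units [ 0.013 -0.003 -0.002]
turn units 15.96
```

View pics/e2.png

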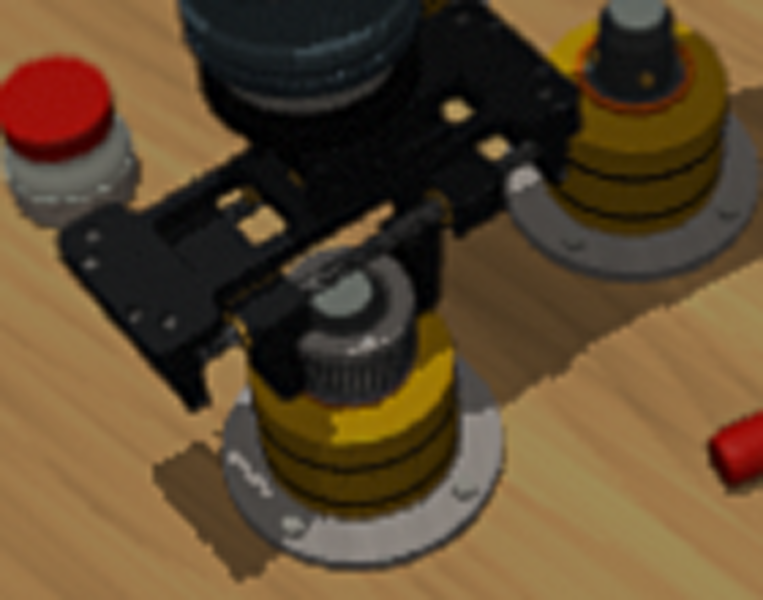

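The picture shows the collar seated on the shoulder over the port, still held, with the jar where it was. The stop is rigid: the force rose from 15 to 21 N with no change in height. I'm handing the job in.

```bash
python3 -c "
from workcell import ticket; print(ticket.close_job())"
```

```text
the job is handed in; nothing more can be done
None
```

I handed the job in at about 25 s: the drawer is open, and the collar has dropped over the pins of the farthest housing and is still gripped and pressed against its hard stop at about 21 N; the jar showed no movement in the last picture, but I did not re-check the screwdriver and bottle after the start.

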